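# Stand the headed punch on the weigher

## Task

Weigh the steel punch: lift it out of its sloping rest and stand it upright on its narrow foot, near the middle of the weigher's small sprung pan. Set it down softly so that the pan is never pushed down onto its stop, let go slowly, and leave it standing still by itself. Leave the glass bottle, the grease tin and the steel bush where they are.

Things in the scene. Friction and masses are not known exactly. Their poses are not given: they have to be found in the camera images.
- punch: Loose round steel punch, 112 mm long, 0.2 to 0.33 kg. Origin: centre of its flat narrow foot; z runs from foot to head. Stem 16 mm in diameter up to 78 mm (waist 13 mm from 14 to 56 mm), then the heavy head, 44 mm in diameter, 78 to 112 mm. Centre of mass about 80 mm above the foot: it tips beyond about 5 degrees. At first it leans in the rest, 35 degrees off vertical, head up.
- punch_head (a point): Point on the punch's axis at mid height of its 34 mm high head, 95 mm from the foot, axes as the punch: a good place to grasp, across the 44 mm diameter, with the tool along the punch or upright.
- rest: Fixed wooden rest, base 130 x 90 x 12 mm. Origin: centre of its underside, z up. A V trough, open towards +x, leans 35 degrees so that the punch's head hangs towards the rest's -x side. It reaches 62 mm along the stem, clear of the head; the foot stands on a sloping board at (30, 0, 32) mm. The punch lifts out straight up.
- weigher: Fixed green spring weigher, foot 110 mm, housing 54 mm in diameter, 48 mm high, clamp knob on its +y side. Origin: centre of its underside, z up; the pan is centred on this axis: a flat aluminium disc 52 mm in diameter on a steel post clamped at a height that differs each time. Its unloaded top stands 68 to 108 mm above the origin; the exact height is not given: feel for it or see it.
- pan (a joint): How far the sprung pan is pushed down, in m: 0 unloaded, 0.012 on its stop. About 0.7 N per mm: the punch alone sinks it by 2 to 4.5 mm, and about 8 to 9 N push it onto the stop. Dropping the punch onto it can do so too.
- glass_bottle: Loose clear bottle with grey cap, 69 mm in diameter, 146 mm tall. Origin: centre of its underside. Leave it alone.
- tin_grease: Loose flat navy tin, 92 mm in diameter, 46 mm tall. Origin: centre of its underside. Leave it alone.
- bush_b: Loose flanged steel bush, 44 mm in diameter, 26 mm tall. Origin: centre of its underside. Leave it alone.

How it is judged:
On the way:
1. the punch is lifted out of the rest (height (world z) of punch above 0.07 m and contact force between punch and rest below 0.01 N), for 0.1 s.
At the end, for the whole second after the job is handed in: The punch stands by itself on its foot on the weigher's pan, less than 0.06 rad off upright, its foot's centre within 14 mm of the pan's axis, the pan carrying it (more than 1 N), at rest (under 10 mm/s and 0.1 rad/s) (angle between punch's own z axis and vertical below 0.06 rad and horizontal distance between punch and weigher below 0.014 m and z of punch in the frame of weigher above 0.052 m and contact force between punch and weigher above 1 N and linear speed of punch below 0.01 m/s and angular speed of punch below 0.1 rad/s); the robot touches nothing.
It fails at once if the pan is pushed down onto its stop (value of joint pan above 0.0115 m).
It fails at once if the glass bottle, grease tin or bush is moved by more than 30 mm (distance of any of glass_bottle, tin_grease, bush_b from where it was at the start of the episode above 0.03 m).
It also fails if it takes over 51 s, if anything falls off the work surface, if the arm or the gripper's body presses on something with over 40 N, if the wrist force passes 120 N, or if a joint passes its speed limit or range.

## Robot

A 7-joint arm with a two-finger parallel gripper is mounted at the origin on the work surface; the furniture and walls round the work are solid. World frame = base frame: x ahead of the robot, y to its left, z up, the work surface at z = 0. Lengths are in m, angles in rad, forces in N, time in s.
With the tool pointing down it reaches from about 0.425 to 0.925 m from the base axis. Payload 6.8 kg.
Tool frame: the origin (TCP) lies midway between the tips of the shut fingers; the grasp point (between the pads) lies bot.grip_point_offset behind it (bot.grip_point_offset is the distance from the TCP to the grasp point, in m); z points along the fingers, y is the line along which they close (so a half turn about z gives the same grasp; the last joint's range is limited). The gripper opens to 85 mm and grips with 20 to 120 N. Pads are 22 mm wide; open, the fingers measure 114 mm over their backs; the gripper's body (76 mm by 85 mm) begins 54 mm behind the grasp point. The pads swing forward as they close: fully open they stand 13 mm farther back than shut.
Start: joints at [-1.363, 0.477, 0.022, 1.555, -0.011, 1.109, -0.083], TCP at [0.21, 0.642, 0.231] pointing down, gripper open.
Joint ranges: [-2.96, 2.96], [-0.34, 2.1], [-1.41, 1.46], [0.24, 2.44], [-1.37, 4.51], [0.17, 1.92], [-2.96, 2.96]. Speed limits (rad/s): [2.39, 2.39, 3.14, 3.14, 3.14, 3.14, 3.14].

## Interface

Orientations are given as a unit quaternion [w, x, y, z].
In Python, from station import get_obs, cams, job, bot gives the robot as it stands.
- The arm moves only by the tool arm_command, never from a script. Its argument "rows" is a list that holds one entry, the list of rows, each a list of 5 numbers: the finger opening in mm, from 0 to 85.4, then the shift along the world's x, y, z in units of 60 mm (1.0 is 60 mm), then the turn about the world's z in units of 0.08 rad (1.0 is 0.08 rad). In form: [[[grip, x, y, z, turn], ...]]. A call has exactly 10 rows; each row shifts and turns the commanded pose from where the row before left it; what a row does not reach is not made up. A row lasts 1/8 s, in which the tool goes at most 62.5 mm and 10.7 degrees, less where a joint would pass 70% of its speed; a pose out of reach is approached as far as the arm can. A call with a number of a shift or a turn outside -1 to 1 is refused whole. A call with a gripper value outside its range is refused whole. The fingers move at their own pace and stop on an object; "newtons" is the grip in N (left out, the last holds). Time passes only in rows, so rows that do not move let the fingers close, or fill a call up. It gives the time, the measured TCP pose, the force, the opening and the grip force at its end, in the units of the state.
- get_obs(): the state, without advancing time (a new reading comes with each control period).
- cams.read_camera(name): name is "side" or "top"; returns the picture (420x560x3 uint8, red, green, blue); there is no depth.
- cams.camera_params(name): a dict with "K" (3x3 intrinsics, pixels), "extrinsics" (4x4, takes a point from camera to world coordinates). Camera axes: x right, y down, z forward; pixel columns grow to the right and rows downward; lengths in m; the calibration is good to about 2 mm. A picture is of the moment at which its call begins. camera_params takes no time and is no camera call.
- job.hand_in(): hands the job in; it is judged then, once.
The state is a dict: "t": time; "q": joint angles; "joint_vel": joint speeds; "joint_torque": joint torques, N m; "eef_pos": TCP position; "tool_rot": TCP orientation; "contact_force": force on the tool from outside, world axes, zero at the start; "torque": the same for the moment, N m; "gripper_width": opening from 0.0 (shut) to 1.0 (fully open); "grasp_force": force on a finger pad.
Only numpy, scipy, OpenCV 4.12 (cv2) and the standard library are available. Lean on these libraries where they do the work, as an engineer would, in place of code of your own. Each camera call takes 0.05 s, during which the arm holds its last target. There are 200 camera calls.

## Working session

There is one attempt and no reset: what is moved stays moved. The work goes in short steps, Python scripts to look and compute and a tool call to move; the robot and the scene stay as the last step left them, time stands still between calls to the robot, and variables do not carry over. Pictures are saved under pics/ and viewed, at most 10 in all, crops included, and the job is handed in when it is done.

Besides the shell and the picture viewer there is one more tool, called after ">>>" by a JSON object that holds its "name" and its "arguments". arm_command: Moves the arm, as the interface text tells. Its arguments: {"type":"object","properties":{"rows":{"type":"array"},"newtons":{"type":"number"}},"required":["rows"]}

```bash
ls; mkdir -p pics
python3 - <<'E'
from station import get_obs,cams,job,bot
import cv2
for n in ("side","top"):
    cv2.imwrite(f"pics/{n}0.png",cams.read_camera(n)[:,:,::-1]); p=cams.camera_params(n); print(n,p["K"],p["extrinsics"])
o=get_obs(); print(o, bot.grip_point_offset)
E
```

```text
pics
side [[491.35877772   0.         279.93624326]
 [  0.         491.35877772 212.7901661 ]
 [  0.           0.           1.        ]] [[-0.9997472   0.02087947 -0.00834216  0.52656025]
 [ 0.0180161   0.52191389 -0.8528079   1.05837528]
 [-0.01345228 -0.8527426  -0.52215811  0.59761044]
 [ 0.          0.          0.          1.        ]]
top [[381.43765765   0.         275.94916008]
 [  0.         381.43765765 206.65702936]
 [  0.           0.           1.        ]] [[-0.01158052 -0.99471697  0.10200021  0.44424764]
 [-0.99992688  0.01116483 -0.00464544  0.24503243]
 [ 0.00348209 -0.10204655 -0.99477353  0.95544848]
 [ 0.          0.          0.          1.        ]]
{'t': 0.1, 'q': array([-1.36308099,  0.47770461,  0.02231723,  1.55633326, -0.01150681,
        1.10927621, -0.0831067 ]), 'joint_vel': array([-0.00045435, -0.00241643, -0.00073306, -0.00238861, -0.00073507,
       -0.00010955, -0.00028845]), 'joint_torque': array([ 4.53047542e-03, -5.97764432e+01,  1.61332011e+00, -2.81957263e+01,
        1.27371575e-02,  5.13498700e-03, -2.00890167e-05]), 'eef_pos': array([0.20948074, 0.64112767, 0.23043919]), 'tool_rot': array([-7.70816395e-05,  1.57235869e-01,  9.87560756e-01, -7.93188466e-04]), 'contact_force': array([ 0.27855499, -1.11159325, -0.5794356 ]), 'torque': array([ 0.01044736, -0.02134078,  0.02277869]), 'grasp_force': 0.0, 'gripper_width': 1.0015261385527414} 0.0187
```

View pics/side0.png

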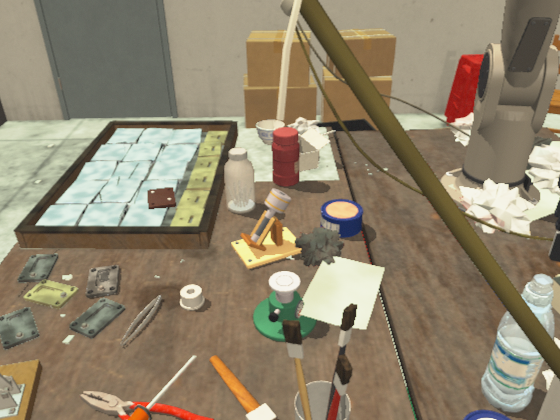

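View pics/top0.png

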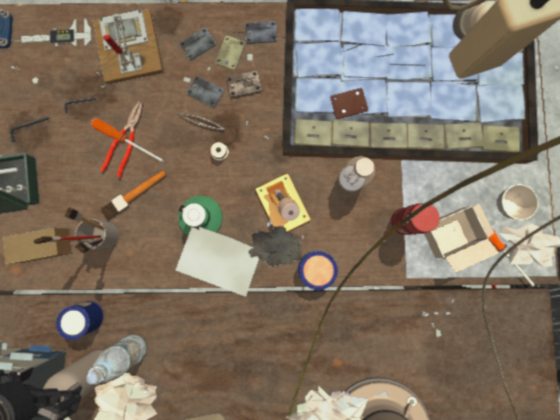

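Side view: leaning punch with its head at (278,199) in the yellow rest, weigher pan at (285,281), bottle (239,182), tin (342,217), bush (191,297). Top view: punch head (290,209), pan (195,215), bottle (355,175), tin (318,271), bush (219,152).

```bash
cat > h.py <<'E'
import numpy as np,cv2
from station import get_obs,cams,job,bot
P={n:cams.camera_params(n) for n in("side","top")}
def ray(n,uv):
    K,E=np.array(P[n]["K"]),np.array(P[n]["extrinsics"])
    d=E[:3,:3]@np.linalg.inv(K)@[uv[0],uv[1],1]; return E[:3,3],d/np.linalg.norm(d)
def plane(n,uv,z):
    o,d=ray(n,uv); return o+d*(z-o[2])/d[2]
def tri(a,b):
    o,d=ray("side",a);p,e=ray("top",b)
    s=np.linalg.lstsq(np.c_[d,-e],p-o,rcond=None)[0]; A,B=o+d*s[0],p+e*s[1]
    return (A+B)/2,np.linalg.norm(A-B)
def proj(n,X):
    K,E=np.array(P[n]["K"]),np.array(P[n]["extrinsics"])
    c=E[:3,:3].T@(np.array(X)-E[:3,3]); c=K@c; return c[:2]/c[2]
def crop(n,f,x,y,w,h,k):
    im=cams.read_camera(n)[:,:,::-1]; c=im[y:y+h,x:x+w]
    cv2.imwrite(f"pics/{f}.png",cv2.resize(c,None,fx=k,fy=k,interpolation=cv2.INTER_CUBIC))
E
python3 - <<'E'
from h import *
s=cv2.imread("pics/side0.png");t=cv2.imread("pics/top0.png")
a=cv2.resize(s[170:340,200:360],(560,595),interpolation=2)
b=cv2.resize(t[140:250,150:350],(800,440),interpolation=2)
cv2.imwrite("pics/s1.png",a);cv2.imwrite("pics/t1.png",b)
for n,im,roi in(("side",s,(225,220,90,50)),("top",t,(250,165,70,75))):
    x,y,w,h=roi;hsv=cv2.cvtColor(im,cv2.COLOR_BGR2HSV)
    m=cv2.inRange(hsv,(18,70,120),(35,255,255));k=np.zeros_like(m);k[y:y+h,x:x+w]=m[y:y+h,x:x+w]
    c=cv2.findNonZero(k);r=cv2.minAreaRect(c);q=cv2.boxPoints(r);print(n,"rest",[plane(n,p,.012)[:2].round(3).tolist() for p in q],plane(n,r[0],.012).round(3))
    g=cv2.inRange(hsv,(60,90,30),(88,255,255));cs=max(cv2.findContours(g,0,1)[0],key=cv2.contourArea)
    e=cv2.fitEllipse(cv2.convexHull(cs));print(n,"foot",e,plane(n,e[0],.008).round(3))
print("head",tri((278,199),(290,209)),"pan",tri((285,281),(195,214)))
for nm,uv,z in(("bottle",(365,167),.146),("tin",(318,271),.046),("bush",(219,151),.026)):print(nm,plane("top",uv,z).round(3))
E
```

```text
side rest [[0.628, 0.3], [0.64, 0.123], [0.444, 0.139], [0.459, 0.313]] [0.542 0.225 0.012]
side foot ((284.5728759765625, 316.2920837402344), (49.41962814331055, 62.27568817138672), 89.99885559082031) [0.515 0.435 0.008]
top rest [[0.588, 0.296], [0.63, 0.21], [0.509, 0.153], [0.468, 0.237]] [0.548 0.224 0.012]
top foot ((203.99671936035156, 212.03587341308594), (28.326318740844727, 41.53071212768555), 126.05010986328125) [0.53  0.42  0.008]
head (array([0.52347062, 0.21000243, 0.11067695]), np.float64(0.003600511197923314)) pan (array([0.51647075, 0.42756641, 0.07994295]), np.float64(0.005305240251405163))
bottle [0.611 0.048 0.146]
tin [0.384 0.143 0.046]
bush [0.68  0.381 0.026]
```

View pics/s1.png

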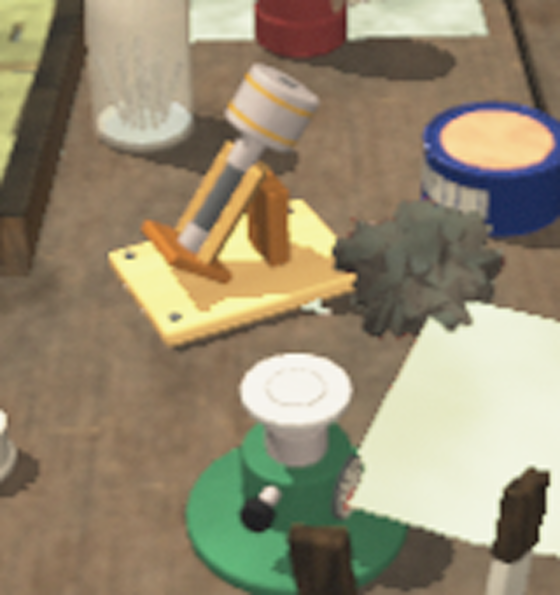

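View pics/t1.png

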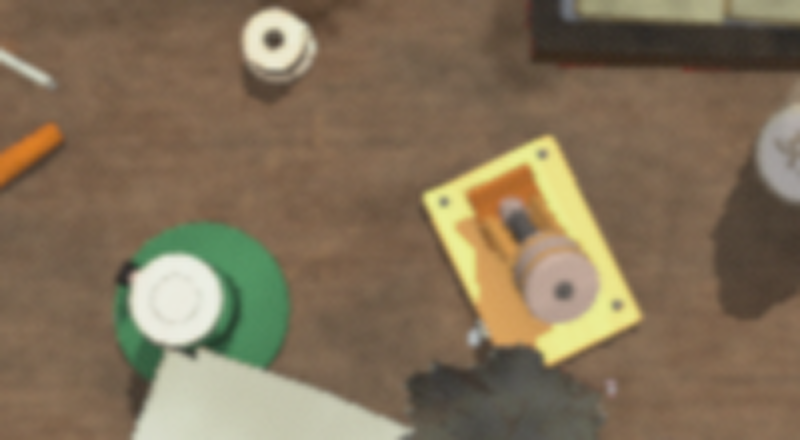

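The punch leans along rest yaw ≈26°, head centre ≈ (0.525, 0.2115, 0.110), and the pan is at ≈ (0.516, 0.428, ~0.08). I'll move above the head with the fingers closing across the lean plane.

>>> {"name": "arm_command", "arguments": {"rows": [[[85, 0.526, -0.716, -0.05, 0.966], [85, 0.526, -0.716, -0.05, 0.966], [85, 0.526, -0.716, -0.05, 0.966], [85, 0.526, -0.716, -0.05, 0.966], [85, 0.526, -0.716, -0.05, 0.966], [85, 0.526, -0.716, -0.05, 0.966], [85, 0.526, -0.716, -0.05, 0.966], [85, 0.526, -0.716, -0.05, 0.966], [85, 0.526, -0.716, -0.05, 0.966], [85, 0.526, -0.716, -0.05, 0.966]]], "newtons": 20}}

```text
t: 1.35
eef_pos: [0.5259, 0.2105, 0.201]
tool_rot: [-0.0, -0.228, 0.974, -0.0]
contact_force: [1.1, 0.4, -0.0]
gripper_width: 0.997
grasp_force: 0.0
```

Run:
```python
from h import *
from scipy.spatial.transform import Rotation as R
o=get_obs();q=o["tool_rot"];m=R.from_quat([*q[1:],q[0]]).as_matrix()
print(o["t"],o["eef_pos"],np.degrees(np.arctan2(m[1,1],m[0,1])),o["q"],o["contact_force"])
print("pan",tri((284.6,280.9),(194.3,214.8)))
print("foot top",plane("top",(200.5,217.2),.008))
for z in(.07,.08,.09,.1): print(z,plane("top",(194.3,214.8),z),plane("side",(284.6,280.9),z))
```

```text
1.35 [0.52586166 0.21050803 0.20100609] 116.34022015516 [-0.53787409  0.33069201  0.05835808  1.85436761 -0.02326594  0.95755682
  1.56124725] [ 1.07584522  0.3673349  -0.03130511]
pan (array([0.51585398, 0.42884173, 0.08104203]), np.float64(0.0026995315270742695))
foot top [0.5171338  0.42863232 0.008     ]
0.07 [0.51812583 0.43108059 0.07      ] [0.51425564 0.41560069 0.07      ]
0.08 [0.51729147 0.42897942 0.08      ] [0.51448885 0.42778344 0.08      ]
0.09 [0.51645711 0.42687824 0.09      ] [0.51472206 0.43996619 0.09      ]
0.1 [0.51562275 0.42477707 0.1       ] [0.51495528 0.45214894 0.1       ]
```

>>> {"name": "arm_command", "arguments": {"rows": [[[85, 0, 0, -0.38, 0], [85, 0, 0, -0.38, 0], [85, 0, 0, -0.38, 0], [85, 0, 0, -0.38, 0], [85, 0, 0, -0.36, 0], [60, 0, 0, 0, 0], [48, 0, 0, 0, 0], [40, 0, 0, 0, 0], [40, 0, 0, 0, 0], [40, 0, 0, 0, 0]]], "newtons": 25}}

```text
t: 2.6
eef_pos: [0.5254, 0.213, 0.0896]
tool_rot: [0.001, -0.227, 0.974, 0.001]
contact_force: [-3.2, 2.3, 5.6]
gripper_width: 0.506
grasp_force: 26.2
```

>>> {"name": "arm_command", "arguments": {"rows": [[[40, 0, 0, 0.1, 0], [40, 0, 0, 0.15, 0], [40, 0, 0, 0.2, 0], [40, 0, 0, 0.25, 0], [40, 0, 0, 0.3, 0], [40, 0, 0, 0.3, 0], [40, 0, 0, 0.3, 0], [40, 0, 0, 0.2, 0], [40, 0, 0, 0, 0], [40, 0, 0, 0, 0]]]}}

```text
t: 3.85
eef_pos: [0.5248, 0.2119, 0.1959]
tool_rot: [-0.001, -0.227, 0.974, -0.0]
contact_force: [-0.7, 0.3, -1.8]
gripper_width: 0.503
grasp_force: 26.3
```

Run:
```python
from h import *
crop("side","s2",190,90,180,200,3)
```

```text
(no output)
```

View pics/s2.png

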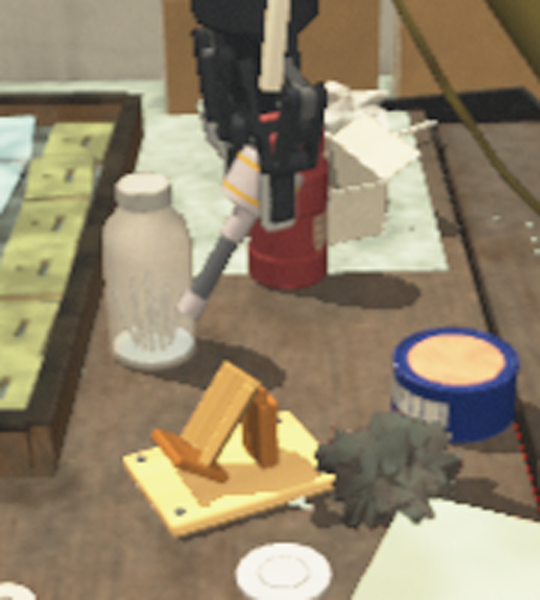

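Picture: the punch is held clear of the rest, foot at (190,305) in the crop, still at about 35°. It has to be turned upright within the grip by pushing its foot against something fixed. I'll measure the rest's back post and the tray edge as candidates.

Run:
```python
from h import *
c=np.array([.548,.224]);u=np.array([.897,.44]);v=np.array([-.44,.897])
f=lambda x,y:(190+x/3,90+y/3)
def r(n,uv,z):
    p=plane(n,uv,z)[:2]; return p.round(3),((p-c)@u).round(3),((p-c)@v).round(3)
for nm,x,y,z in(("post br",277,460,.012),("post bl",250,440,.012),("post top r",275,400,.06),("baseA",175,530,.012),("baseB",335,485,.012),("trough top",255,365,.083),("board l",152,430,.04),("board r",228,480,.03)): print(nm,r("side",f(x,y),z))
for z in(.02,.03,.04):print("tray top corner",z,plane("side",f(50,432),z),plane("top",(285,153),z))
print("tray bottom",plane("side",f(50,470),0))
for z in (0,.03,.06): print("rag top view",r("top",(253,240),z),r("top",(298,232),z))
print([r("top",(150+x/4,140+y/4),.012) for x,y in((472,195),(528,165))])
im=cams.read_camera("top"); cv2.imwrite("pics/t2.png",cv2.resize(im[140:250,240:340,::-1],None,fx=5,fy=5,interpolation=2))
```

```text
post br (array([0.514, 0.223]), np.float64(-0.03), np.float64(0.014))
post bl (array([0.533, 0.198]), np.float64(-0.025), np.float64(-0.017))
post top r (array([0.515, 0.221]), np.float64(-0.031), np.float64(0.012))
baseA (array([0.582, 0.299]), np.float64(0.064), np.float64(0.053))
baseB (array([0.476, 0.254]), np.float64(-0.051), np.float64(0.059))
trough top (array([0.528, 0.213]), np.float64(-0.023), np.float64(-0.001))
board l (array([0.599, 0.225]), np.float64(0.046), np.float64(-0.022))
board r (array([0.547, 0.271]), np.float64(0.02), np.float64(0.042))
tray top corner 0.02 [0.67344906 0.19452786 0.02      ] [0.67483564 0.21646093 0.02      ]
tray top corner 0.03 [0.67090602 0.2094834  0.03      ] [0.67237064 0.21676636 0.03      ]
tray top corner 0.04 [0.66836298 0.22443894 0.04      ] [0.66990564 0.21707179 0.04      ]
tray bottom [0.6733202  0.21244128 0.        ]
rag top view (array([0.459, 0.299]), np.float64(-0.047), np.float64(0.106)) (array([0.478, 0.186]), np.float64(-0.08), np.float64(-0.003))
rag top view (array([0.459, 0.297]), np.float64(-0.048), np.float64(0.105)) (array([0.477, 0.188]), np.float64(-0.08), np.float64(-0.001))
rag top view (array([0.458, 0.295]), np.float64(-0.049), np.float64(0.104)) (array([0.476, 0.19 ]), np.float64(-0.08), np.float64(0.001))
[(array([0.586, 0.26 ]), np.float64(0.05), np.float64(0.015)), (array([0.605, 0.225]), np.float64(0.051), np.float64(-0.024))]
```

View pics/t2.png

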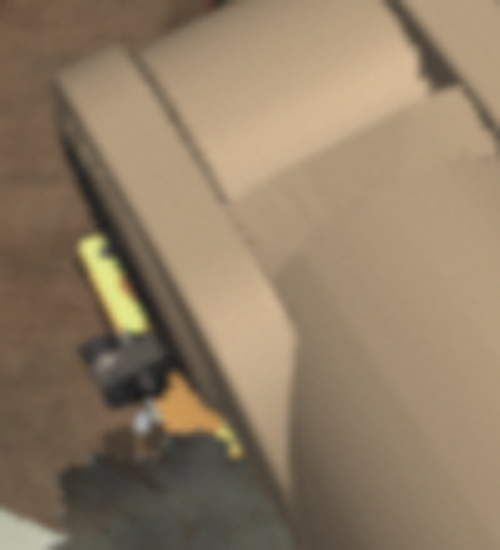

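The back post is vertical, with its near face at rest x ≈ -0.03, about 60 mm high. Pushing the foot against its back in rest +x will upright the punch. The lean is already the right way round, so I'll go behind it.

>>> {"name": "arm_command", "arguments": {"rows": [[[40, -0.28, -0.138, 0, 0], [40, -0.28, -0.138, 0, 0], [40, -0.28, -0.138, 0, 0], [40, -0.28, -0.138, 0, 0], [40, -0.28, -0.138, 0, 0], [40, 0, 0, -0.4, 0], [40, 0, 0, -0.4, 0], [40, 0, 0, -0.4, 0], [40, 0, 0, -0.4, 0], [40, 0, 0, 0, 0]]]}}

```text
t: 5.2
eef_pos: [0.4397, 0.1699, 0.0988]
tool_rot: [-0.002, -0.227, 0.974, -0.001]
contact_force: [0.5, 0.2, -0.9]
gripper_width: 0.508
grasp_force: 26.2
```

Run:
```python
from h import *
print(get_obs()["eef_pos"]); crop("side","s3",230,120,140,160,3.7)
```

```text
[0.43971384 0.16986952 0.09884897]
```

View pics/s3.png

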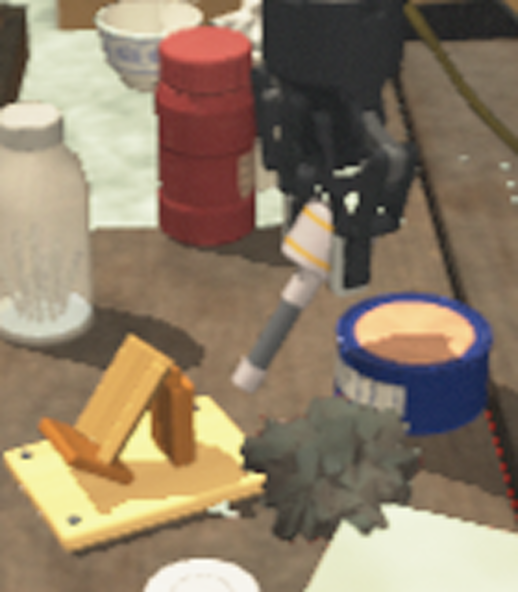

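Picture: foot at (247,383) behind the post (right edge at 195,460), still leaning, path clear. Now I'll push towards the post and follow the uprighting arc.

>>> {"name": "arm_command", "arguments": {"rows": [[[40, 0.15, 0.073, 0, 0], [40, 0.15, 0.073, 0, 0], [40, 0.13, 0.064, 0, 0], [40, 0.102, 0.05, 0.079, 0], [40, 0.102, 0.05, 0.079, 0], [40, 0.113, 0.055, 0.058, 0], [40, 0.113, 0.055, 0.058, 0], [40, 0.121, 0.059, 0.043, 0], [40, 0, 0, 0, 0], [40, 0, 0, 0, 0]]]}}

```text
t: 6.5
eef_pos: [0.5009, 0.1998, 0.1198]
tool_rot: [0.001, -0.227, 0.974, 0.0]
contact_force: [-1.5, -0.2, -1.7]
gripper_width: 0.509
grasp_force: 27.8
```

Run:
```python
from h import *
print(get_obs()["eef_pos"],get_obs()["contact_force"]); crop("side","s4",230,120,140,160,3.7)
```

```text
[0.50092257 0.19981916 0.11983786] [-1.48841406 -0.19014228 -1.65322608]
```

View pics/s4.png

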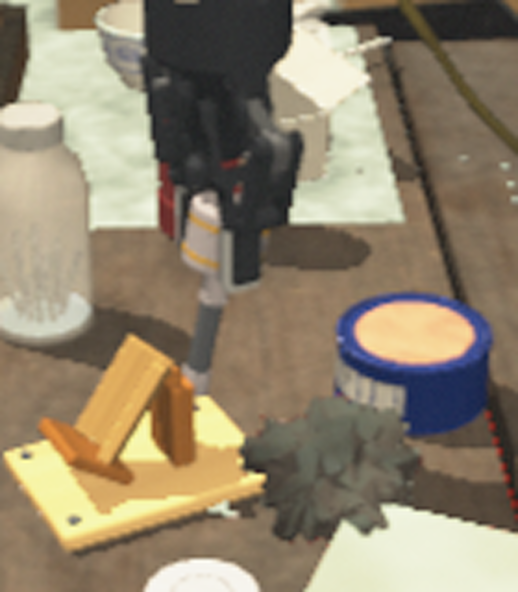

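The punch now leans only about 10°. Finishing the arc, then backing off and lifting clear to measure the tilt.

>>> {"name": "arm_command", "arguments": {"rows": [[[40, 0.07, 0.034, 0.022, 0], [40, 0.07, 0.034, 0.022, 0], [40, 0.07, 0.034, 0.022, 0], [40, 0, 0, 0, 0], [40, -0.08, -0.04, 0, 0], [40, -0.08, -0.04, 0.2, 0], [40, 0, 0, 0.3, 0], [40, 0, 0, 0.3, 0], [40, 0, 0, 0.2, 0], [40, 0, 0, 0, 0]]]}}

```text
t: 7.8
eef_pos: [0.5039, 0.201, 0.1849]
tool_rot: [0.002, -0.226, 0.974, 0.0]
contact_force: [0.5, -0.8, -2.6]
gripper_width: 0.51
grasp_force: 28.0
```

Run:
```python
from h import *
print(get_obs()["eef_pos"],get_obs()["contact_force"]); crop("side","s5",240,130,70,100,6)
```

```text
[0.50389611 0.20104295 0.18492855] [ 0.53407159 -0.83746946 -2.58730533]
```

View pics/s5.png

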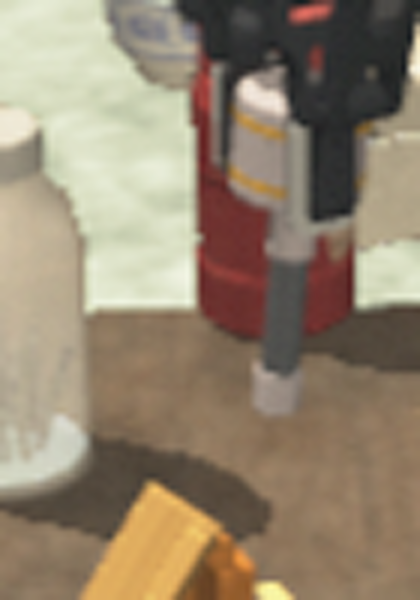

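Picture: the punch hangs almost upright, foot at (275,395), neck at (292,240). Measuring the remaining tilt against the projected vertical.

```bash
cat >> h.py <<'E'
from scipy.optimize import brentq
def tilt(grip,d,a,b,n="side"):
    "angle off vertical, in vertical plane through grip along d, of image line a(low)-b(high); + = top leans to +d"
    d=np.array([d[0],d[1],0])/np.hypot(*d); N=np.cross(d,[0,0,1])
    X=[]
    for p in(a,b):
        o,r=ray(n,p); X.append(o+r*((grip-o)@N)/(r@N))
    w=X[1]-X[0]; return np.degrees(np.arctan2(w@d,w[2])),np.linalg.norm(w),X
def stem(x0,y0,x1,y1,n="side"):
    "waist axis: dark grey mask in box, line fit of row mid-points"
    im=np.mean([cams.read_camera(n).astype(float) for _ in range(3)],0).astype(np.uint8)[y0:y1,x0:x1]
    h=cv2.cvtColor(im,cv2.COLOR_RGB2HSV); m=((h[...,1]<60)&(h[...,2]<135)&(h[...,2]>60))
    ys=[y for y in range(m.shape[0]) if 4<=m[y].sum()<=9]
    xs=[np.nonzero(m[y])[0].mean()+x0 for y in ys]
    return np.array(ys)+y0,np.array(xs)
E
python3 - <<'E'
from h import *
g=get_obs()["eef_pos"]; f=lambda x,y:(240+x/6,130+y/6)
u=(.897,.44)
print(tilt(g,u,f(275,392),f(292,240))); print(tilt(g,u,f(282,350),f(290,275)))
ys,xs=stem(280,170,294,192); print(ys,xs)
p=np.polyfit(ys,xs,1);print(p,tilt(g,u,(np.polyval(p,190),190),(np.polyval(p,173),173)))
E
```

```text
(np.float64(-6.946742782463364), np.float64(0.05522944766016628), [array([0.50583603, 0.20204639, 0.11394891]), array([0.49983886, 0.19910463, 0.16877292])])
(np.float64(-6.613937693406205), np.float64(0.027246017523022196), [array([0.50337404, 0.20083872, 0.12916933]), array([0.50055658, 0.19945669, 0.15623402])])
[174 175 176 177 178 179 180 181 182 183 184 185 186 187 188 189 190 191] [288.5 288.5 288.  288.  288.  287.5 287.5 287.5 287.5 287.5 287.5 287.5
 287.  287.  287.  286.5 286.5 287. ]
[-1.01651187e-01  3.06023564e+02] (np.float64(-6.32328560919468), np.float64(0.037028634638570805), [array([0.50398206, 0.20113697, 0.12557215]), array([0.50032057, 0.19934092, 0.16237551])])
```

About 6.6° is left. Repeating the push, 11.5 mm farther.

>>> {"name": "arm_command", "arguments": {"rows": [[[40, 0, 0, -0.34, 0], [40, 0, 0, -0.34, 0], [40, 0, 0, -0.32, 0], [40, 0.08, 0.04, 0, 0], [40, 0.08, 0.04, 0, 0], [40, 0.057, 0.028, 0.005, 0], [40, 0.057, 0.028, 0, 0], [40, 0.057, 0.028, 0, 0], [40, 0, 0, 0, 0], [40, 0, 0, 0, 0]]]}}

```text
t: 9.25
eef_pos: [0.5232, 0.2106, 0.124]
tool_rot: [0.0, -0.226, 0.974, 0.0]
contact_force: [-2.3, -0.5, 0.5]
gripper_width: 0.505
grasp_force: 28.7
```

>>> {"name": "arm_command", "arguments": {"rows": [[[40, -0.08, -0.04, 0, 0], [40, -0.08, -0.04, 0.2, 0], [40, 0, 0, 0.4, 0], [40, 0, 0, 0.4, 0], [40, 0, 0, 0.3, 0], [40, 0, 0, 0.1, 0], [40, 0, 0, 0, 0], [40, 0, 0, 0, 0], [40, 0, 0, 0, 0], [40, 0, 0, 0, 0]]]}}

```text
t: 10.5
eef_pos: [0.5131, 0.2056, 0.2073]
tool_rot: [-0.0, -0.227, 0.974, -0.0]
contact_force: [-0.5, 0.0, -1.6]
gripper_width: 0.51
grasp_force: 28.5
```

```bash
cat > m.py <<'E'
from h import *
o=get_obs(); g=o["eef_pos"]; print(g,o["contact_force"])
c=proj("side",g+[0,0,-.036]);x,y=c.astype(int); print(c)
ys,xs=stem(x-9,y-13,x+10,y+13); print(len(ys),xs.min(),xs.max())
p=np.polyfit(ys,xs,1); r=xs-np.polyval(p,ys); print(r.std(),[tilt(g,d,(np.polyval(p,ys[-1]),ys[-1]),(np.polyval(p,ys[0]),ys[0]))[0].round(2) for d in((.897,.44),(1,0))])
E
python3 m.py
```

```text
[0.51312623 0.20563597 0.20727398] [-4.95844480e-01  1.19524938e-03 -1.63835886e+00]
[281.90322608 170.48881088]
20 285.5 286.5
0.21721890119573378 [np.float64(1.8), np.float64(1.61)]
```

Run:
```python
from h import *
g=get_obs()["eef_pos"]
for z in(.024,0,-.036,-.071): print(z,proj("side",g+[0,0,z]))
crop("side","s6",250,110,70,90,6)
```

```text
0.024 [281.44071612 141.54448411]
0 [281.59087157 153.30576677]
-0.036 [281.80867475 170.36571967]
-0.071 [282.01231796 186.31655907]
```

View pics/s6.png

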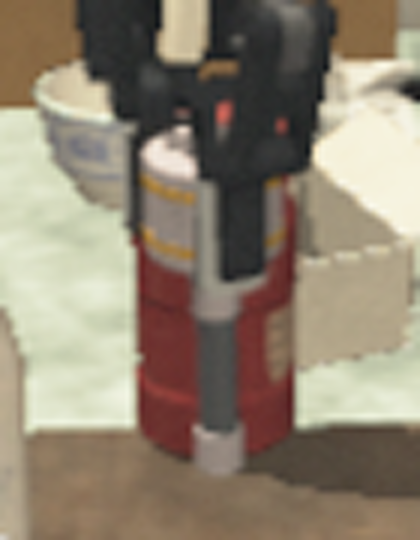

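Picture: the stem is vertical (neck 217, foot 219; expected shift 2) within about 1°. The head sits about 8 mm towards -u in the pads. I'll carry it over the pan, allowing for that offset.

>>> {"name": "arm_command", "arguments": {"rows": [[[40, 0.02, 0.2, 0, 0], [40, 0.02, 0.4, 0, 0], [40, 0.02, 0.6, 0, 0], [40, 0.027, 0.7, 0, 0], [40, 0.02, 0.7, 0, 0], [40, 0.02, 0.6, 0, 0], [40, 0.02, 0.4, 0, 0], [40, 0.02, 0.173, 0, 0], [40, 0, 0, 0, 0], [40, 0, 0, 0, 0]]]}}

```text
t: 11.95
eef_pos: [0.5239, 0.4306, 0.2078]
tool_rot: [-0.0, -0.226, 0.974, -0.0]
contact_force: [-0.4, -0.3, -2.5]
gripper_width: 0.509
grasp_force: 28.5
```

Run:
```python
from h import *
o=get_obs();print(o["eef_pos"],o["contact_force"])
s=cams.read_camera("side")[:,:,::-1];t=cams.read_camera("top")[:,:,::-1]
a=cv2.resize(s[170:320,240:340],(400,600),interpolation=2);b=cv2.resize(t[165:265,145:240],(380,400),interpolation=2)
c=np.zeros((600,790,3),np.uint8);c[:,:400]=a;c[:400,410:]=b;cv2.imwrite("pics/c7.png",c)
```

```text
[0.52386894 0.43064751 0.20775022] [-0.38901407 -0.3051404  -2.49526242]
```

View pics/c7.png

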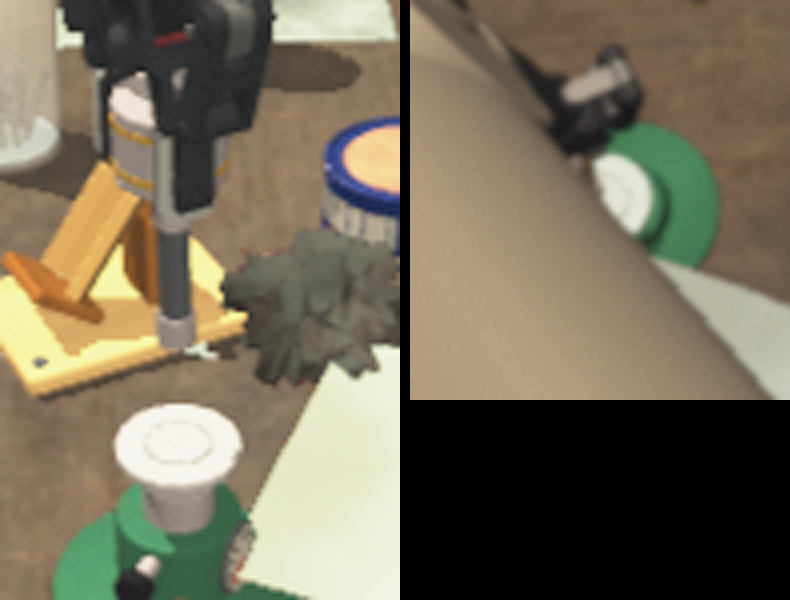

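Picture: foot centre at (178,342), pan centre at (178,443), so they line up in columns; the pan is free. Checking tilt and heights numerically.

Run:
```python
from h import *
g=get_obs()["eef_pos"]; f=lambda x,y:(240+x/4,170+y/4)
for d in((.897,.44),):
    print(tilt(g,d,f(177,310),f(174,240))[0],tilt(g,d,f(177.5,335),f(173.5,215))[0])
o,r=ray("side",f(178,342))
for y in(.422,.427,.432):print(o+r*(y-o[1])/r[1])
im=np.mean([cams.read_camera("side") for _ in range(3)],0).astype(np.uint8)[225:250,272:296]
h=cv2.cvtColor(im,cv2.COLOR_RGB2HSV)
for y in range(0,25,3):print(y+225,' '.join(f"{a}" for a in h[y,:,2]),'|',' '.join(f"{a}" for a in h[y,:,1]))
```

```text
1.6644553440803849 1.166731653391858
[0.51409488 0.422      0.12746393]
[0.51419282 0.427      0.13115787]
[0.51429076 0.432      0.13485182]
225 116 109 104 112 150 170 144 124 137 146 151 153 153 151 146 135 133 137 138 142 145 145 145 143 | 141 152 164 166 175 162 96 35 37 35 34 35 37 35 37 42 69 87 89 88 90 90 91 93
228 118 105 104 103 130 150 139 99 80 95 106 111 107 96 79 116 143 145 143 144 146 148 151 152 | 169 163 167 163 177 178 163 100 19 27 29 30 29 24 16 75 87 83 84 83 82 84 84 86
231 120 102 103 103 127 147 139 102 73 73 76 80 79 78 73 196 244 245 218 153 153 153 152 150 | 170 168 168 158 173 179 163 98 10 10 13 16 13 10 7 105 92 92 110 87 85 82 81 80
234 135 116 103 101 125 147 148 113 74 75 77 81 79 79 74 186 243 246 246 246 240 191 143 146 | 174 171 163 162 171 173 177 113 10 10 7 13 10 10 10 100 91 80 81 85 106 108 84 82
237 140 122 103 102 117 141 149 113 75 75 76 79 81 79 74 165 241 246 246 246 246 246 246 230 | 179 171 163 165 170 174 173 115 7 10 10 10 13 6 10 94 95 80 80 82 80 77 80 103
240 183 136 117 101 116 141 149 118 81 74 75 78 79 79 75 129 217 245 246 247 246 246 235 151 | 138 173 170 169 167 177 176 121 31 10 7 10 6 10 10 87 120 93 77 77 79 80 102 93
243 246 246 228 144 113 141 149 120 83 74 76 79 81 80 75 115 188 215 215 216 228 244 245 196 | 82 89 115 135 165 172 176 130 43 7 10 13 9 10 7 84 129 135 135 135 125 98 92 111
246 218 217 215 216 207 184 188 163 99 74 76 78 80 79 75 97 187 220 221 221 221 220 203 137 | 136 135 136 135 137 141 142 117 52 14 13 13 13 10 7 42 121 133 133 134 133 133 132 110
249 215 214 215 217 217 218 201 179 183 150 99 84 83 100 119 139 156 204 223 224 223 224 224 240 | 135 135 135 134 133 133 117 61 39 36 21 12 12 20 28 37 70 124 133 133 133 132 132 105
```

Tilt is about 1°, well centred. Descending in gentle steps.

>>> {"name": "arm_command", "arguments": {"rows": [[[40, 0, 0.02, -0.1, 0], [40, 0, 0, -0.15, 0], [40, 0, 0, -0.15, 0], [40, 0, 0, -0.1, 0], [40, 0, 0, -0.1, 0], [40, 0, 0, -0.06, 0], [40, 0, 0, -0.04, 0], [40, 0, 0, 0, 0], [40, 0, 0, 0, 0], [40, 0, 0, 0, 0]]]}}

```text
t: 13.45
eef_pos: [0.5235, 0.4334, 0.166]
tool_rot: [0.0, -0.226, 0.974, 0.0]
contact_force: [0.6, 0.1, -1.5]
gripper_width: 0.509
grasp_force: 28.5
```

Run:
```python
from h import *
o=get_obs();print(o["eef_pos"],o["contact_force"])
crop("side","s8",260,215,50,80,7)
```

```text
[0.52347545 0.43339375 0.16602658] [ 0.60576977  0.09255594 -1.47046581]
```

View pics/s8.png

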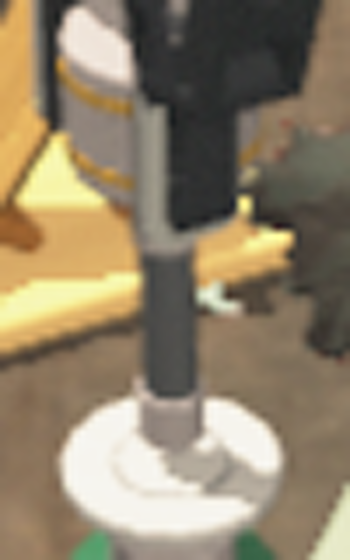

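Picture: the foot bottom at (170,443) is about 5 mm above the pan centre (171,463), well centred. I have now viewed 12 pictures, over the limit of 10, so I view no more and go on with numbers only. I'll track pan sinking by its rim edge in the side image, plus the force.

```bash
cat > p.py <<'E'
from h import *
o=get_obs();F=[];I=[]
for _ in range(6): I.append(cams.read_camera("side").astype(float));F.append(get_obs()["contact_force"])
im=np.mean(I,0)
def rim(cols):
    v=[]
    for c in cols:
        p=im[274:296,c,0]; s=slice(0,22); d=-np.diff(p); k=d.argmax(); w=np.clip(d[max(0,k-2):k+3],0,None); v.append(274.5+(w*np.arange(max(0,k-2),max(0,k-2)+len(w))).sum()/w.sum())
    return np.round(v,2)
print("t",o["t"],"tcp",o["eef_pos"].round(4),"F",np.mean(F,0).round(2),"rim",rim(range(272,276)),rim(range(296,300)),"foot col/stem",end=' ')
h=cv2.cvtColor(im.astype(np.uint8),cv2.COLOR_RGB2HSV)
y0=int(proj("side",o["eef_pos"]+[0,0,-.036])[1])
w=np.clip(140-im[y0-8:y0+9,279:291].mean(2),0,None); ys=np.arange(y0-8,y0+9); xs=(w*np.arange(279,291)).sum(1)/w.sum(1)
print(np.polyfit(ys-y0,xs,1).round(3))
E
python3 p.py
```

```text
t 13.5 tcp [0.5235 0.4334 0.166 ] F [-0.17 -0.18 -2.22] rim [287.82 289.01 289.73 289.88] [290.17 282.12 282.38 281.99] foot col/stem [3.7000e-02 2.8377e+02]
```

>>> {"name": "arm_command", "arguments": {"rows": [[[40, 0, 0, -0.01, 0], [40, 0, 0, -0.01, 0], [40, 0, 0, -0.01, 0], [40, 0, 0, -0.01, 0], [40, 0, 0, -0.01, 0], [40, 0, 0, 0, 0], [40, 0, 0, 0, 0], [40, 0, 0, 0, 0], [40, 0, 0, 0, 0], [40, 0, 0, 0, 0]]]}}

```text
t: 15.05
eef_pos: [0.5234, 0.4333, 0.1628]
tool_rot: [-0.0, -0.226, 0.974, 0.0]
contact_force: [-0.8, -0.5, -2.2]
gripper_width: 0.512
grasp_force: 28.5
```

```bash
python3 p.py
```

```text
t 15.05 tcp [0.5234 0.4333 0.1628] F [-0.39 -0.11 -2.35] rim [287.82 289.01 289.72 289.88] [290.18 282.12 282.38 282.02] foot col/stem [4.80000e-02 2.83805e+02]
```

>>> {"name": "arm_command", "arguments": {"rows": [[[40, 0, 0, -0.01, 0], [40, 0, 0, -0.01, 0], [40, 0, 0, -0.01, 0], [40, 0, 0, -0.01, 0], [40, 0, 0, -0.01, 0], [40, 0, 0, 0, 0], [40, 0, 0, 0, 0], [40, 0, 0, 0, 0], [40, 0, 0, 0, 0], [40, 0, 0, 0, 0]]]}}

```text
t: 16.6
eef_pos: [0.5234, 0.4333, 0.1598]
tool_rot: [0.0, -0.226, 0.974, 0.0]
contact_force: [-0.3, -0.5, -1.6]
gripper_width: 0.511
grasp_force: 28.5
```

```bash
python3 p.py
```

```text
t 16.6 tcp [0.5234 0.4333 0.1598] F [-0.41 -0.1  -2.21] rim [287.83 289.   289.73 289.88] [290.2  281.15 280.76 280.06] foot col/stem [6.20000e-02 2.83778e+02]
```

>>> {"name": "arm_command", "arguments": {"rows": [[[40, 0, 0, -0.01, 0], [40, 0, 0, -0.01, 0], [40, 0, 0, -0.01, 0], [40, 0, 0, -0.01, 0], [40, 0, 0, -0.01, 0], [40, 0, 0, 0, 0], [40, 0, 0, 0, 0], [40, 0, 0, 0, 0], [40, 0, 0, 0, 0], [40, 0, 0, 0, 0]]]}}

```text
t: 18.15
eef_pos: [0.5234, 0.4333, 0.1568]
tool_rot: [0.0, -0.227, 0.974, -0.0]
contact_force: [0.8, -0.2, -3.1]
gripper_width: 0.509
grasp_force: 28.5
```

```bash
python3 p.py
```

```text
t 18.15 tcp [0.5234 0.4333 0.1568] F [-0.18 -0.27 -1.58] rim [288.47 289.17 289.95 290.16] [290.1  280.24 280.22 279.8 ] foot col/stem [6.00000e-03 2.83976e+02]
```

>>> {"name": "arm_command", "arguments": {"rows": [[[40, 0, 0, -0.01, 0], [40, 0, 0, -0.01, 0], [40, 0, 0, -0.01, 0], [40, 0, 0, 0, 0], [40, 0, 0, 0, 0], [40, 0, 0, 0, 0], [40, 0, 0, 0, 0], [40, 0, 0, 0, 0], [40, 0, 0, 0, 0], [40, 0, 0, 0, 0]]]}}

```text
t: 19.7
eef_pos: [0.5234, 0.4333, 0.155]
tool_rot: [0.0, -0.226, 0.974, 0.0]
contact_force: [0.1, -0.3, -0.2]
gripper_width: 0.511
grasp_force: 28.5
```

```bash
python3 p.py
```

```text
t 19.7 tcp [0.5234 0.4333 0.155 ] F [-0.05 -0.22 -0.63] rim [289.13 290.04 290.72 291.1 ] [290.25 281.8  281.19 281.03] foot col/stem [3.30000e-02 2.83894e+02]
```

The pan has sunk about 2 mm and carries most of the weight. Another 0.9 mm, then a slow release.

>>> {"name": "arm_command", "arguments": {"rows": [[[40, 0, 0, -0.008, 0], [40, 0, 0, -0.007, 0], [40, 0, 0, 0, 0], [40, 0, 0, 0, 0], [42, 0, 0, 0, 0], [42.5, 0, 0, 0, 0], [43, 0, 0, 0, 0], [43.3, 0, 0, 0, 0], [43.5, 0, 0, 0, 0], [43.7, 0, 0, 0, 0]]], "newtons": 20}}

```text
t: 21.25
eef_pos: [0.5234, 0.4333, 0.1541]
tool_rot: [-0.0, -0.227, 0.974, 0.0]
contact_force: [0.9, -0.3, -0.5]
gripper_width: 0.517
grasp_force: 9.5
```

```bash
python3 p.py
```

```text
t 21.25 tcp [0.5234 0.4333 0.1541] F [ 0.05 -0.15 -0.21] rim [289.33 290.47 291.   291.42] [290.29 281.2  280.76 279.98] foot col/stem [-4.00000e-03  2.84027e+02]
```

>>> {"name": "arm_command", "arguments": {"rows": [[[43.9, 0, 0, 0, 0], [44.1, 0, 0, 0, 0], [44.2, 0, 0, 0, 0], [44.3, 0, 0, 0, 0], [44.4, 0, 0, 0, 0], [44.5, 0, 0, 0, 0], [44.6, 0, 0, 0, 0], [44.7, 0, 0, 0, 0], [44.8, 0, 0, 0, 0], [44.9, 0, 0, 0, 0]]]}}

```text
t: 22.8
eef_pos: [0.5234, 0.4334, 0.1541]
tool_rot: [-0.0, -0.227, 0.974, 0.0]
contact_force: [-0.1, 0.0, -1.2]
gripper_width: 0.527
grasp_force: 0.0
```

```bash
python3 p.py
```

```text
t 22.8 tcp [0.5234 0.4334 0.1541] F [0.04 0.16 0.33] rim [289.33 290.45 291.   291.4 ] [290.1  281.19 280.76 279.97] foot col/stem [4.90000e-02 2.84071e+02]
```

>>> {"name": "arm_command", "arguments": {"rows": [[[45.2, 0, 0, 0, 0], [45.5, 0, 0, 0, 0], [46, 0, 0, 0, 0], [46.5, 0, 0, 0, 0], [47, 0, 0, 0, 0], [48, 0, 0, 0, 0], [49, 0, 0, 0, 0], [50, 0, 0, 0, 0], [51, 0, 0, 0, 0], [52, 0, 0, 0, 0]]]}}

```text
t: 24.35
eef_pos: [0.5234, 0.4333, 0.1541]
tool_rot: [-0.0, -0.227, 0.974, -0.0]
contact_force: [-0.2, 0.6, -0.4]
gripper_width: 0.607
grasp_force: 0.0
```

```bash
python3 p.py
```

```text
t 24.35 tcp [0.5234 0.4333 0.1541] F [-0.03  0.4   0.08] rim [289.32 290.44 290.99 291.41] [290.11 279.14 292.87 293.54] foot col/stem [3.3000e-02 2.8413e+02]
```

It stands by itself. Opening fully and lifting straight up.

>>> {"name": "arm_command", "arguments": {"rows": [[[55, 0, 0, 0, 0], [60, 0, 0, 0, 0], [66, 0, 0, 0, 0], [72, 0, 0, 0, 0], [78, 0, 0, 0, 0], [80, 0, 0, 0.05, 0], [80, 0, 0, 0.15, 0], [80, 0, 0, 0.3, 0], [80, 0, 0, 0.4, 0], [80, 0, 0, 0.4, 0]]]}}

```text
t: 25.9
eef_pos: [0.5236, 0.4336, 0.2344]
tool_rot: [0.001, -0.226, 0.974, 0.0]
contact_force: [-0.5, -0.0, 0.1]
gripper_width: 0.939
grasp_force: 0.0
```

>>> {"name": "arm_command", "arguments": {"rows": [[[80, 0, 0, 0.4, 0], [80, 0, 0, 0.4, 0], [80, 0, 0, 0.2, 0], [80, 0, 0, 0, 0], [80, 0, 0, 0, 0], [80, 0, 0, 0, 0], [80, 0, 0, 0, 0], [80, 0, 0, 0, 0], [80, 0, 0, 0, 0], [80, 0, 0, 0, 0]]]}}

```text
t: 27.15
eef_pos: [0.5234, 0.4333, 0.2921]
tool_rot: [-0.0, -0.227, 0.974, 0.0]
contact_force: [-0.7, -0.8, 0.2]
gripper_width: 0.933
grasp_force: 0.0
```

Run:
```python
from h import *
def meas():
    im=np.mean([cams.read_camera("side") for _ in range(3)],0)
    w=np.clip(135-im[240:262,277:291].mean(2),0,None); ys=np.arange(240,262); xs=(w*np.arange(277,291)).sum(1)/(w.sum(1)+1e-6)
    p=np.polyfit(ys,xs,1); X=lambda y:(np.polyval(p,y),y)
    print(p.round(3),tilt(np.array([.516,.428,.1]),(.897,.44),X(260),X(242))[0].round(2))
    for c in(273,274,275):
        d=-np.diff(im[274:300,c,0]); k=d.argmax();print(k+274,end=' ')
    return im
a=meas();b=meas();print("motion",np.abs(a-b)[180:300,250:320].max(),get_obs()["eef_pos"],get_obs()["contact_force"])
```

```text
[  0.317 201.996] 14.12
290 290 291 [   2.353 -320.587] 50.55
290 290 291 motion 7.333333333333314 [0.52338486 0.43331673 0.29214536] [ 0.57789434  0.37532532 -0.82708886]
```

Run:
```python
from h import *
print([(z,proj("side",[.516,.428,.078+z]).round(1).tolist()) for z in(0,.014,.056,.112)])
im=np.mean([cams.read_camera("side") for _ in range(3)],0)
for y in range(236,284,4):print(y,' '.join("%3d"%v for v in im[y,268:304].mean(1)))
```

```text
[(0, [283.7, 282.0]), (0.014, [283.6, 275.3]), (0.056, [283.4, 254.5]), (0.112, [283.0, 224.8])]
236 221 218 185 135 135 125 123 127 123 113 115 117 121 122 124 126 126 127 126 124 122 120 116 121 127 128 129 125 122 114 118 109  95  90  90  97
240 220 205 171 146 135 136 135 136 136 134 132 133 134 137 139 142 144 144 143 140 138 137 137 136 133 132 130 126 118 111  93  85  85  85  85  89
244 192 193 180 142 122 132 141 144 139 134 135 137 139 140 140 139 138 139 137 137 137 136 137 136 133 127 116 111 112 103  80  66  70  72  68  63
248 163 161 162 161 160 156 147 135 134 134 130 130 130 129 128 128 129 132 135 134 135 135 135 135 138 138 152 164 163 203 214 208 203 155  65  67
252 165 166 166 166 167 167 168 168 169 169 170 139 108 122 131 137 141 141 140 135 123 166 184 182 178 174 170 167 165 163 161 161 138  91  62  62
256 223 223 223 224 223 221 219 216 211 205 196 182 138 118 136 138 141 141 142 125 173 208 217 168  79  74  72  71  69  70  87  97  96  75  52  50
260 175 170 166 164 163 162 152 128 116 110  92  77  76  75  73  75  78  79  77  74  82 102 111 122 130 135 125 113 111 108 105 112 115 115 114 111
264  66  69  72  93 105 113 119 120 123 124 124 122  99  76  74  75  77  79  77  73  95 121 126 123 121 121 119 116 115 116 118 118 118 120 118 100
268 114 116 117 115 114 114 115 114 114 114 114 111  97  79  74  75  77  79  77  73  88 110 116 118 119 120 120 119 117 116 113 112 111 110 111 109
272 109 116 122 122 121 119 117 117 117 116 113 112  98  80  74  75  77  80  78  74 106 116 111 111 111 111 110 111 112 112 112 109 106 108 115 115
276 111 115 118 156 219 240 243 243 243 242 242 231 182 119  74  75  77  79  79  80 117 207 238 242 242 242 242 239 225 165 109 110 111 111 114 117
280 133 223 242 243 243 243 243 243 230 229 241 229 171 135 132 134 138 140 139 134 125 136 186 208 200 232 242 242 242 242 243 222 138 109 111 113
```

The stem sits at columns 280–287 on every row, so it is vertical and on the pan's axis. It is still, and the rim shows the pan sunk. Handing in.

```bash
python3 -c "
from station import job
print(job.hand_in())"
```

```text
the job is handed in; nothing more can be done
None
```

The punch stands upright and still on the sprung pan, released, with the arm clear, and the job was handed in at about 28 s with no verdict returned; I viewed 12 pictures, over the limit of 10.

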